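Shut and latch the bench tool box

ROBOT

A 6-joint arm with a two-finger parallel gripper is mounted at the origin on the work surface. World frame = base frame: x ahead of the robot, y to its left, z up, the work surface at z = 0. Lengths are in m, angles in rad, forces in N, time in s.
With the tool pointing down it reaches from about 0.375 to 0.9 m from the base axis. Payload 3.1 kg.
Tool frame: the origin (TCP) lies on the centre line of the jaws, within the pads' length; the fingertips stand robot.tip_reach ahead of it and the grasp point (between the pads) lies 8 mm behind it (robot.tip_reach is the distance from the TCP to the fingertips, in m); z points along the fingers, y is the line along which they close (so a half turn about z gives the same grasp; the last joint's range is limited). The gripper opens to 87 mm and grips with 3 to 60 N. Pads are 19 mm wide; open, the fingers measure 117 mm over their backs; the gripper's body (75 mm by 190 mm) begins 51 mm behind the grasp point.
Start: joints at [1.008, 0.527, 1.433, -0, 1.181, -0.178], TCP at [0.235, 0.579, 0.234] pointing down, gripper open.
Joint ranges: [-3.08, 3.08], [-0.75, 2.2], [0.22, 2.44], [-1.43, 4.57], [0, 2.65], [-2.85, 2.85]. Speed limits (rad/s): [2.79, 2.79, 3.14, 3.14, 3.14, 3.14].

INTERFACE

Orientations are given as a unit quaternion [x, y, z, w].
In Python, from rig import robot gives the robot as it stands.
- The arm moves only by the tool jog_arm, never from a script. Its argument "motion" is one flat list of numbers, 7 for each row, row after row: the shift along the tool's x, y, z scaled (see below), then the turn, a rotation vector about the tool's x, y, z scaled (see below), then the gripper's target within -1 to 1 (shut at 1, half-way at 0, fully open at -1). In form: [x, y, z, rx, ry, rz, hand, x, y, z, rx, ry, rz, hand, ...]. A call has 1 to 12 rows; each row shifts and turns the commanded pose from where the row before left it, along the tool's axes as they then stand; what a row does not reach is not made up. The controller multiplies each number of a shift by 4 cm and each number of a turn by 4 degrees. A row lasts 1/8 s, in which the tool goes at most 62.5 mm and 10.7 degrees, less where a joint would pass 70% of its speed; a pose out of reach is approached as far as the arm can. A call with a number of a shift or a turn outside -1 to 1 is refused whole. A call with a gripper value outside its range is refused whole. The fingers move at their own pace and stop on an object; "grip_force" is the grip in N (left out, the last holds). Time passes only in rows, so rows that do not move let the fingers close. It gives the time, the measured TCP pose, the force, the opening and the grip force at its end, in the units of the state.
- robot.get_obs(): the state, without advancing time (a new reading comes with each control period).
- robot.camera(name): name is "side" or "top" or "wrist"; returns the picture (384x512x3 uint8, blue, green, red); there is no depth.
- robot.calibration(name): a dict with "fx", "fy", "cx", "cy" (pixels), "R" (3x3) and "t" (3): a world point X has camera coordinates R X + t; the wrist camera has in their place "T_tool_cam" (4x4, takes a point from camera to tool coordinates, whose origin is the TCP and whose axes are the flange's). Camera axes: x right, y down, z forward; pixel columns grow to the right and rows downward; lengths in m; the calibration is good to about 2 mm. The wrist camera is an equidistant fisheye: a pixel r from the principal point sees the ray r / f radians off the axis. A picture is of the moment at which its call begins: read the wrist's pose just before it. calibration takes no time and is no camera call.
- robot.hand_in(): hands the job in; it is judged then, once.
The state is a dict: "time": time; "q": joint angles; "joint_velocities": joint speeds; "joint_torque": joint torques, N m; "position": TCP position; "tool_rot": TCP orientation; "ft_force": force on the tool from outside, world axes, zero at the start; "moment": the same for the moment, N m; "grip_width": finger opening in m; "grip_force": force on a finger pad.
Only numpy, scipy, OpenCV 4.12 (cv2) and the standard library are available. Lean on these libraries where they do the work, as an engineer would, in place of code of your own. Each camera call takes 0.05 s, during which the arm holds its last target. There are 200 camera calls.

TASK

Shut the sliding cover of the blue tool box and latch it: lift the nose of the red latch bar over the yellow keeper (pressing down the cup on its tail raises it), slide the cover fully shut and let the bar drop into the keeper's notch. Leave the tools, can and jar around the box where they are.

Things in the scene. Friction and masses are not known exactly. Their poses are not given: they have to be found in the camera images.
- toolbox: Blue steel tool box fixed to the bench, 170 (x) x 356 (y) x 99 mm tall. Origin: centre of its underside. Its y axis is its long side and points the way the cover shuts, to the yellow keeper on its +y end; z is up. The +y half is an open well holding tools, the -y half has a fixed deck. Only latch parts are higher: keeper 124 above the bench, pivot cheeks on the cover 139.
- cover (a joint): Aluminium sliding cover of the well, running level along the box's y axis, top 93 mm above the bench. 0 m = fully shut, against its stop; grows to 0.13 as it opens towards box -y. Stays where it is left; sliding takes about 2 N. Starts 0.06 to 0.125 open.
- bar (a joint): Red latch bar on the cover, 240 mm long: a see-saw along box y, level pivot 129 above the bench, at box y = 75 with the cover shut. 0 rad = level, where its heavy nose rests; grows to 0.32 (stop) as nose rises and tail cup sinks (about 2 N on the cup); let go, it drops back. Unlifted, the nose strikes the keeper's tooth and the cover stops 24 mm short; 0.13 rad or more clears it.
- cup (a point): Floor centre of the square press cup on the bar's tail, 134 mm above the bench with the bar level, 90 from the pivot towards box -y; moves with bar and cover. Inside 48 (box y) x 52 (box x), rims 9 high all round, so a fingertip pressing in it can also push bar and cover along. It sinks about 9 mm per 0.1 rad of the bar.
- nose (a point): Middle of the lower edge of the latch bar's downturned nose (8 mm thick along box y, 24 wide), 121 from the pivot towards box +y, 100 above the bench with the bar level.
- notch (a point): Centre of the floor of the notch in the yellow keeper at the box's +y end, 196 mm from the box's origin, 90 above the bench. The notch is 24 long (box y), between the tooth on the cover's side (8 thick, top 114 above the bench) and the back stop (top 124). Cover shut and bar level, the nose hangs in mid-notch.
- driver: red-handled screwdriver, 190 long, lying beside the tool box on its +x side. Not needed; leave it alone. Sizes in mm, origin at its underside.
- spanner: steel spanner, 180 long, lying beside the tool box on its +x side. Not needed; leave it alone. Sizes in mm, origin at its underside.
- hammer: hammer lying on the bench to the right of the box. Not needed; leave it alone. Sizes in mm, origin at its underside.
- oil: green can, 60 diameter, 120 tall, standing to the right of the box. Not needed; leave it alone. Sizes in mm, origin at its underside.
- jar: amber jar with brass cap, 72 diameter, 95 tall, standing to the left of the box. Not needed; leave it alone. Sizes in mm, origin at its underside.

How it is judged:
By the outcome, as a careful person would: the job done as asked, in the order asked, and still so for the second after the job is handed in, with the robot touching nothing.
It also fails if it takes over 40 s, if anything falls off the work surface, if the arm or the gripper's body presses on something with over 40 N, if the wrist force passes 120 N, or if a joint passes its speed limit or range.

## Working session

There is one attempt and no reset: what is moved stays moved. The work goes in short steps, Python scripts to look and compute and a tool call to move; the robot and the scene stay as the last step left them, time stands still between calls to the robot, and variables do not carry over. Pictures are saved under pics/ and viewed, at most 10 in all, crops included, and the job is handed in when it is done.

Besides the shell and the picture viewer there is one more tool, called after ">>>" by a JSON object that holds its "op" and its "data", one argument or row to a line. jog_arm: Moves the arm, as the interface text tells. Shifts and turns lie within -1 to 1; 1 stands for 4 cm of shift or 4 degrees of turn. Its arguments: {"type":"object","properties":{"motion":{"type":"array","items":{"type":"number"}},"grip_force":{"type":"number"}},"required":["motion"]}

```bash
mkdir -p pics
python3 - <<'E'
from rig import robot
import cv2,numpy as np
o=robot.get_obs();print(o['time'],o['position'],o['tool_rot'],o['ft_force'],robot.tip_reach)
for n in('side','top'):
    cv2.imwrite(f'pics/{n}0.png',cv2.resize(robot.camera(n),(800,600)))
    c=robot.calibration(n);print(n,c['fx'],c['cx'],c['cy'],-c['R'].T@c['t'] if hasattr(c['R'],'T') else c)
E
```

```text
0.0 [0.23421648 0.57868775 0.23257338] [ 1.91239061e-01  9.81542883e-01 -1.01730951e-03 -3.95385526e-04] [-0.65726533 -0.0388032   0.1719819 ] 0.011
side 491.1659066989339 249.74512241687435 193.21585723489116 [-0.11379354  1.12592984  1.51663182]
top 382.3157174746286 260.45798290537186 191.35735140097756 [0.36505631 0.08047011 1.25364532]
```

View pics/top0.png

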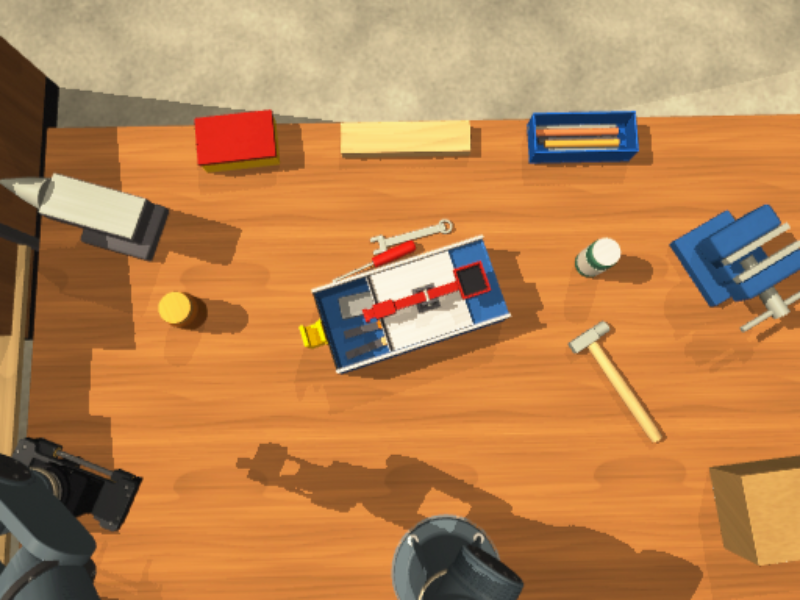

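View pics/side0.png

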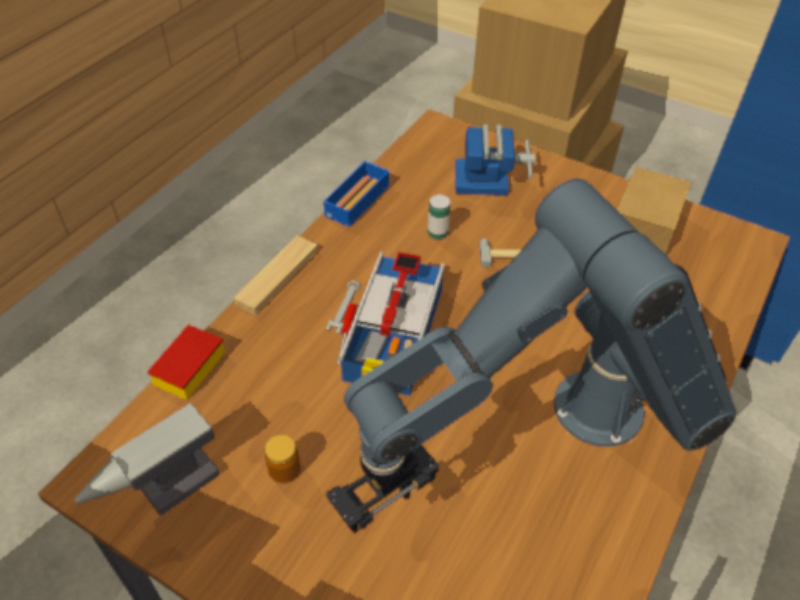

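The top view shows the keeper at (313,334), box corners at (314,290), (338,373), (510,316) and (483,237), and the cup centre at about (473,281). The side view shows nothing lying over the box.

```bash
cat > h.py <<'E'
from rig import robot
import numpy as np
from scipy.spatial.transform import Rotation as Ro
def top(u,v,z,s=1.5625):
    c=robot.calibration('top');R=np.array(c['R']);t=np.array(c['t'])
    d=R.T@np.array([((u+.5)/s-.5-c['cx'])/c['fx'],((v+.5)/s-.5-c['cy'])/c['fy'],1]);o=-R.T@t
    return (o+d*(z-o[2])/d[2])
E
python3 - <<'E'
from h import *
C=np.array([top(*p,.099) for p in((314,290),(338,373),(510,316),(483,237))])
print(C.round(4),[np.linalg.norm(C[i]-C[i-1]).round(3) for i in range(4)])
y=(C[0]-C[3]+C[1]-C[2]);y/=np.linalg.norm(y);ctr=C.mean(0);x=np.cross(y,[0,0,1])
print('yaxis',y,np.degrees(np.arctan2(y[1],y[0])),'ctr',ctr)
for n,p,z in(('keeper',(313,334),.12),('cup',(473,281),.138),('cupmid cover?',(428,295),.135)):
    w=top(*p,z);print(n,w.round(4),((w-ctr)@x).round(4),((w-ctr)@y).round(4))
T=Ro.from_quat(robot.get_obs()['tool_rot']);print(T.as_matrix().round(3))
E
```

```text
[[ 0.555   0.2488  0.099 ]
 [ 0.3928  0.2031  0.099 ]
 [ 0.4953 -0.1324  0.099 ]
 [ 0.6542 -0.0863  0.099 ]] [np.float64(0.35), np.float64(0.169), np.float64(0.351), np.float64(0.165)]
yaxis [-2.87976510e-01  9.57637473e-01 -3.17097912e-16] 106.73685131408328 ctr [0.52435869 0.05830167 0.099     ]
keeper [0.467  0.2478 0.12  ] -0.0004 0.1979
cup [ 0.5593 -0.0581  0.138 ] -0.0001 -0.1215
cupmid cover? [0.5348 0.0279 0.135 ] 0.0012 -0.0321
[[-0.927  0.375 -0.001]
 [ 0.375  0.927 -0.002]
 [ 0.    -0.002 -1.   ]]
```

>>> {"op": "jog_arm", "data": {
  "motion": [0,0,0,0,0,1,1,0,0,0,0,0,1,1,0,0,0,0,0,1,1,0,0,0,0,0,1,1,0,0,0,0,0,1,1,0,0,0,0,0,1,1,0,0,0,0,0,1,1,0,0,0,0,0,1,1,0,0,0,0,0,1,1,0,0,0,0,0,1,1,0,0,0,0,0,1,1,0,0,0,0,0,1,1]
}}

```text
time: 1.6
position: [0.2343, 0.579, 0.233]
tool_rot: [0.575, 0.818, -0.001, 0.0]
ft_force: [0.5, -0.5, -0.1]
grip_width: 0.0003
grip_force: 0.0
```

>>> {"op": "jog_arm", "data": {
  "motion": [0,0,0,0,0,0.83,1,0,0,0,0,0,0,1]
}}

```text
time: 1.85
position: [0.2344, 0.579, 0.233]
tool_rot: [0.597, 0.802, -0.001, 0.0]
ft_force: [-0.5, -0.1, -0.3]
grip_width: 0.0009
grip_force: 0.0
```

```bash
cat >> h.py <<'E'
Y=np.array([-0.28798,0.95764,0]);X=np.cross(Y,[0,0,1]);CTR=np.array([.52436,.0583,0])
def st(target=None):
    o=robot.get_obs();R=Ro.from_quat(o['tool_rot']).as_matrix();p=np.array(o['position'])
    print('t',round(o['time'],2),'p',p.round(4),'box',((p-CTR)@X).round(4),((p-CTR)@Y).round(4),'F',np.round([o['ft_force']@X,o['ft_force']@Y,o['ft_force'][2]],2),'w',o['grip_width'])
    print(R.round(3))
    if target is not None: print('units',(R.T@(np.array(target)-p)/.04).round(3))
E
python3 -c "
from h import *
st([.5593,-.0581,.2326])"
```

```text
t 1.85 p [0.2344 0.579  0.233 ] box -0.1277 0.5821 F [-0.55  0.05 -0.26] w 0.0008526394794720069
[[-0.287  0.958 -0.001]
 [ 0.958  0.287 -0.001]
 [-0.001 -0.001 -1.   ]]
units [-17.588   3.211   0.022]
```

>>> {"op": "jog_arm", "data": {
  "motion": [-0.9,0.2,0,0,0,0,1,-1,0.2,0,0,0,0,1,-1,0.2,0,0,0,0,1,-1,0.2,0,0,0,0,1,-1,0.2,0,0,0,0,1,-1,0.2,0,0,0,0,1,-1,0.2,0,0,0,0,1,-1,0.2,0,0,0,0,1,-1,0.2,0,0,0,0,1,-1,0.2,0,0,0,0,1,-1,0.2,0,0,0,0,1,-1,0.2,0,0,0,0,1]
}}

```text
time: 3.35
position: [0.4633, 0.1494, 0.2335]
tool_rot: [0.597, 0.802, 0.0, 0.0]
ft_force: [1.3, 1.0, 1.0]
grip_width: 0.0005
grip_force: 0.0
```

>>> {"op": "jog_arm", "data": {
  "motion": [-1,0.2,0,0,0,0,1,-1,0.2,0,0,0,0,1,-1,0.2,0,0,0,0,1,-1,0.2,0,0,0,0,1,-1,0,0,0,0,0,1,-0.6,0,0,0,0,0,1,0,0,0,0,0,0,1,0,0,0,0,0,0,1]
}}

```text
time: 4.35
position: [0.5568, -0.0536, 0.2333]
tool_rot: [0.597, 0.802, 0.0, -0.001]
ft_force: [1.3, 0.6, 0.0]
grip_width: 0.0003
grip_force: 0.0
```

Run:
```python
from h import *
import cv2
st([.5593,-.0581,.2])
c=robot.calibration('wrist');print({k:np.round(v,3) for k,v in c.items()})
T=np.array(c['T_tool_cam']);o=robot.get_obs();R=Ro.from_quat(o['tool_rot']).as_matrix();p=np.array(o['position'])
im=robot.camera('wrist')
# draw the predicted inner rim of the cup
w0=np.array([.5593,-.0581,.134])
def pr(w):
    q=np.linalg.inv(T)@np.r_[R.T@(w-p),1];q=q[:3];th=np.arctan2(np.hypot(q[0],q[1]),q[2]);r=np.hypot(q[0],q[1])
    return (c['cx']+c['fx']*th*q[0]/r,c['cy']+c['fy']*th*q[1]/r)
for a,b in((1,1),(1,-1),(-1,1),(-1,-1)):
    u=pr(w0+a*.026*X+b*.024*Y);cv2.circle(im,(round(u[0]),round(u[1])),2,(0,255,0),-1)
print(pr(p+R@[0,0,.011]))
cv2.imwrite('pics/w1.png',cv2.resize(im,(800,600)))
```

```text
t 4.35 p [ 0.5568 -0.0536  0.2333] box -0.0012 -0.1165 F [1.45 0.21 0.02] w 0.00028466336358738844
[[-0.287  0.958 -0.001]
 [ 0.958  0.287  0.001]
 [ 0.001 -0.001 -1.   ]]
units [-0.126  0.03   0.833]
{'fx': np.float64(297.319), 'fy': np.float64(297.319), 'cx': np.float64(255.875), 'cy': np.float64(189.67), 'T_tool_cam': array([[-0.001, -0.963, -0.269,  0.073],
       [ 1.   , -0.001, -0.   , -0.001],
       [ 0.   , -0.269,  0.963, -0.152],
       [ 0.   ,  0.   ,  0.   ,  1.   ]])}
(np.float64(257.22968408234857), np.float64(234.50222571865794))
```

View pics/w1.png

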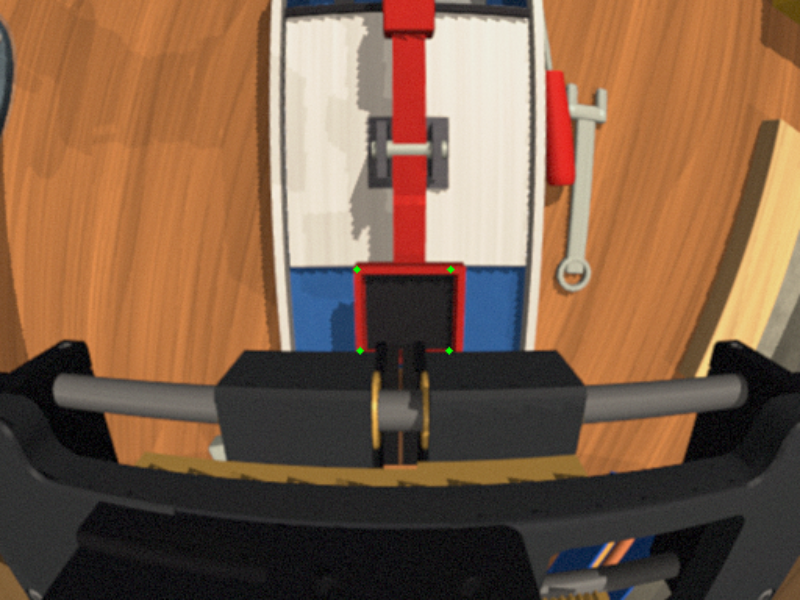

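The green marks (predicted cup corners) sit about 4 mm left and 3 mm forward of the true cup floor (u 366–457, v from 275). I'll correct by that amount and press down.

>>> {"op": "jog_arm", "data": {
  "motion": [-0.19,0.1,0.2,0,0,0,1,0,0,0.6,0,0,0,1,0,0,0.6,0,0,0,1,0,0,0.4,0,0,0,1,0,0,0.28,0,0,0,1,0,0,0.1,0,0,0,1,0,0,0.1,0,0,0,1,0,0,0,0,0,0,1]
}}

```text
time: 5.4
position: [0.5639, -0.061, 0.1429]
tool_rot: [0.597, 0.802, 0.0, 0.0]
ft_force: [-1.0, 0.4, 2.0]
grip_width: 0.0003
grip_force: 1.3
```

>>> {"op": "jog_arm", "data": {
  "motion": [0,0,0.15,0,0,0,1,0,0,0.15,0,0,0,1,0,0,0.1,0,0,0,1,0,0,0,0,0,0,1,0,0,0,0,0,0,1]
}}

```text
time: 6.02
position: [0.5637, -0.0609, 0.1264]
tool_rot: [0.597, 0.802, 0.0, 0.0]
ft_force: [0.6, 1.3, 3.6]
grip_width: 0.0004
grip_force: 1.2
```

Run:
```python
from h import *
import cv2
st()
cv2.imwrite('pics/w2.png',cv2.resize(robot.camera('wrist'),(800,600)))
```

```text
t 6.03 p [ 0.5637 -0.0609  0.1264] box 0.0034 -0.1255 F [0.93 1.1  3.62] w 0.00041824628021306623
[[-0.286  0.958  0.   ]
 [ 0.958  0.286  0.   ]
 [ 0.     0.    -1.   ]]
```

View pics/w2.png

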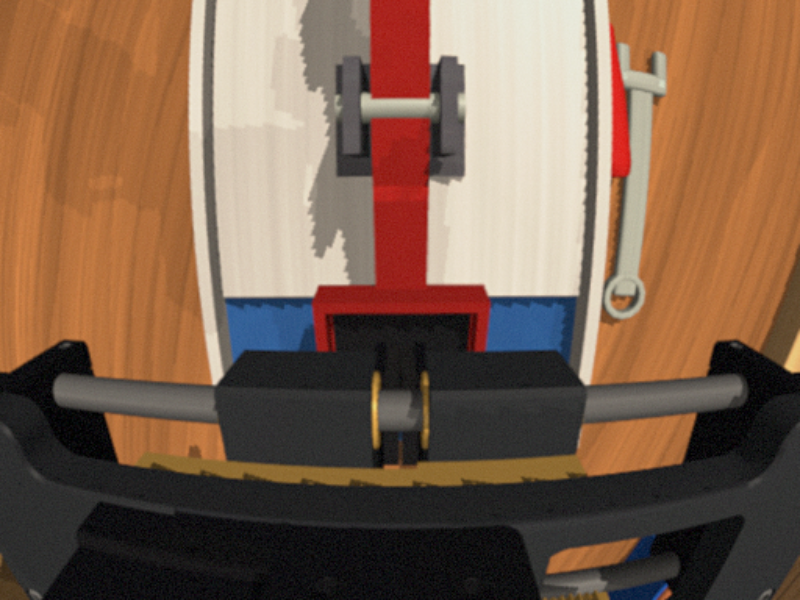

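The tips sit centred in the cup (around (400,350)) and the bar is raised about 0.2 rad. Next I'll push the cover along.

>>> {"op": "jog_arm", "data": {
  "motion": [0.1,0,0,0,0,0,1,0.2,0,0,0,0,0,1,0.3,0,0,0,0,0,1,0.3,0,0,0,0,0,1,0.3,0,0,0,0,0,1,0.3,0,0,0,0,0,1,0.3,0,0,0,0,0,1,0.2,0,0,0,0,0,1,0,0,0,0,0,0,1]
}}

```text
time: 7.2
position: [0.5399, 0.017, 0.1262]
tool_rot: [0.597, 0.802, 0.0, -0.001]
ft_force: [-0.2, 1.1, 3.2]
grip_width: 0.0003
grip_force: 1.2
```

Run:
```python
from h import *
import cv2
st()
cv2.imwrite('pics/w3.png',cv2.resize(robot.camera('wrist'),(800,600)))
```

```text
t 7.2 p [0.5399 0.017  0.1262] box 0.003 -0.044 F [0.09 1.1  3.21] w 0.000338358292389102
[[-0.287  0.958 -0.002]
 [ 0.958  0.287  0.001]
 [ 0.002 -0.001 -1.   ]]
```

View pics/w3.png

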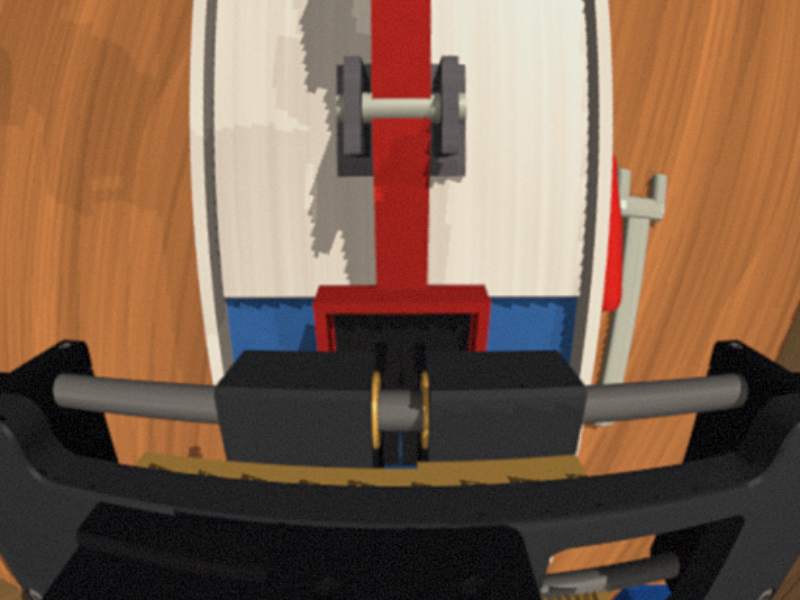

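The cup and cover moved along with the tips (same relative picture). About 29 mm remain.

>>> {"op": "jog_arm", "data": {
  "motion": [0.2,0,0,0,0,0,1,0.2,0,0,0,0,0,1,0.2,0,0,0,0,0,1,0.1,0,0,0,0,0,1,0,0,0,0,0,0,1]
}}

```text
time: 7.88
position: [0.5322, 0.0433, 0.1263]
tool_rot: [0.597, 0.802, 0.0, -0.001]
ft_force: [-0.3, 0.7, 3.4]
grip_width: 0.0005
grip_force: 1.3
```

>>> {"op": "jog_arm", "data": {
  "motion": [0.1,0,0,0,0,0,1,0.1,0,0,0,0,0,1,0,0,0,0,0,0,1]
}}

```text
time: 8.25
position: [0.5308, 0.0504, 0.1265]
tool_rot: [0.597, 0.802, 0.0, 0.0]
ft_force: [1.4, -1.4, 2.0]
grip_width: 0.0003
grip_force: 1.4
```

>>> {"op": "jog_arm", "data": {
  "motion": [0.1,0,0,0,0,0,1,0.1,0,0,0,0,0,1,0,0,0,0,0,0,1]
}}

```text
time: 8.62
position: [0.5283, 0.0578, 0.1265]
tool_rot: [0.597, 0.802, -0.0, 0.0]
ft_force: [2.1, -3.6, 3.0]
grip_width: 0.0001
grip_force: 3.3
```

Run:
```python
from h import *
import cv2
st()
cv2.imwrite('pics/w4.png',cv2.resize(robot.camera('wrist'),(800,600)))
```

```text
t 8.62 p [0.5283 0.0578 0.1265] box 0.0036 -0.0016 F [ 0.98 -4.04  3.04] w 0.00011310794671337446
[[-0.287  0.958  0.001]
 [ 0.958  0.287 -0.001]
 [-0.001  0.    -1.   ]]
```

View pics/w4.png

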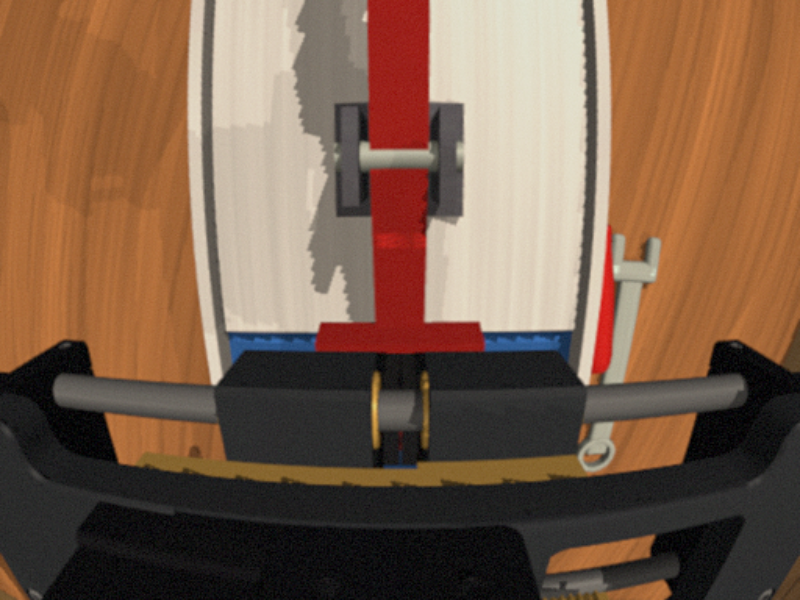

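The cup has slid back relative to the tips, which now bear on its front rim. That fits the cover being at its stop, so I'll push a little more to confirm.

>>> {"op": "jog_arm", "data": {
  "motion": [0.1,0,0,0,0,0,1,0,0,0,0,0,0,1]
}}

```text
time: 8.93
position: [0.5283, 0.0584, 0.1266]
tool_rot: [0.596, 0.803, -0.002, 0.003]
ft_force: [2.6, -14.0, 2.3]
grip_width: 0.0005
grip_force: 8.3
```

```bash
python3 -c "
from h import *
st()"
```

```text
t 8.93 p [0.5283 0.0584 0.1266] box 0.0038 -0.001 F [ -1.53 -14.21   2.34] w 0.0005050776704757152
[[-0.289  0.957  0.002]
 [ 0.957  0.289 -0.006]
 [-0.007  0.001 -1.   ]]
```

The force is 14 N against a hard stop, with the cup at box y ≈ −15.5 mm, so the cover is shut. I'll ease the push slightly and rise, so the bar drops.

>>> {"op": "jog_arm", "data": {
  "motion": [-0.07,0,0,0,0,0,1,0,0,-0.12,0,0,0,1,0,0,-0.12,0,0,0,1,0,0,-0.12,0,0,0,1,0,0,-0.12,0,0,0,1,0,0,-0.12,0,0,0,1,0,0,0,0,0,0,1]
}}

```text
time: 9.8
position: [0.5273, 0.0587, 0.15]
tool_rot: [0.597, 0.802, -0.001, -0.0]
ft_force: [1.0, -5.5, -0.1]
grip_width: 0.0004
grip_force: 2.7
```

>>> {"op": "jog_arm", "data": {
  "motion": [0,0,-0.3,0,0,0,1,0,0,-0.6,0,0,0,1,0,0,-0.8,0,0,0,1,0,0,-0.8,0,0,0,1,-0.8,0,0,0,0,0,1,-1,0,0,0,0,0,1,-1,0,0,0,0,0,1,-0.7,0,0,0,0,0,1,0,0,0,0,0,0,1]
}}

```text
time: 10.92
position: [0.5674, -0.0754, 0.2498]
tool_rot: [0.598, 0.801, 0.0, -0.001]
ft_force: [-0.5, 0.6, 0.1]
grip_width: 0.0006
grip_force: 0.0
```

Run:
```python
from h import *
import cv2
st()
a=robot.camera('wrist');b=robot.camera('side')[140:270,190:320]
cv2.imwrite('pics/f.png',np.hstack([cv2.resize(a,(440,330)),cv2.resize(b,(330,330),interpolation=cv2.INTER_CUBIC)]))
```

```text
t 10.93 p [ 0.5674 -0.0754  0.2498] box 0.0027 -0.1405 F [-0.29  0.72  0.11] w 0.0006439167686020315
[[-0.284  0.959 -0.002]
 [ 0.959  0.284  0.002]
 [ 0.003 -0.001 -1.   ]]
```

View pics/f.png

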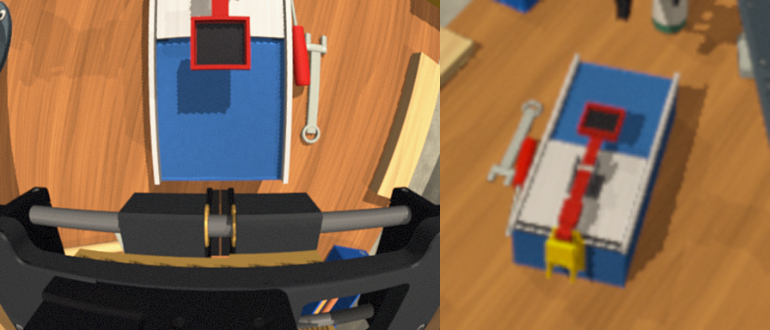

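The side crop shows the nose at the yellow keeper (about (568,225)) and the cover covering the well. I'll do one last check from the top against the predicted latched points.

Run:
```python
from h import *
import cv2
im=robot.camera('top');c=robot.calibration('top');R=np.array(c['R']);t=np.array(c['t'])
im=cv2.resize(im[130:250,180:350],(800,565),interpolation=cv2.INTER_CUBIC);k=800/170
for b,z,col in((-.015+.024,.143,(0,255,0)),(-.015-.024,.143,(0,255,0)),(.192,.115,(255,0,255)),(.184,.114,(255,255,0))):
    q=R@(CTR+.003*X+b*Y+[0,0,z])+t
    u=((c['fx']*q[0]/q[2]+c['cx']-180+.5)*k,(c['fy']*q[1]/q[2]+c['cy']-130+.5)*k)
    cv2.circle(im,(round(u[0]),round(u[1])),3,col,-1)
cv2.imwrite('pics/t2.png',im)
```

```text
(no output)
```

View pics/t2.png

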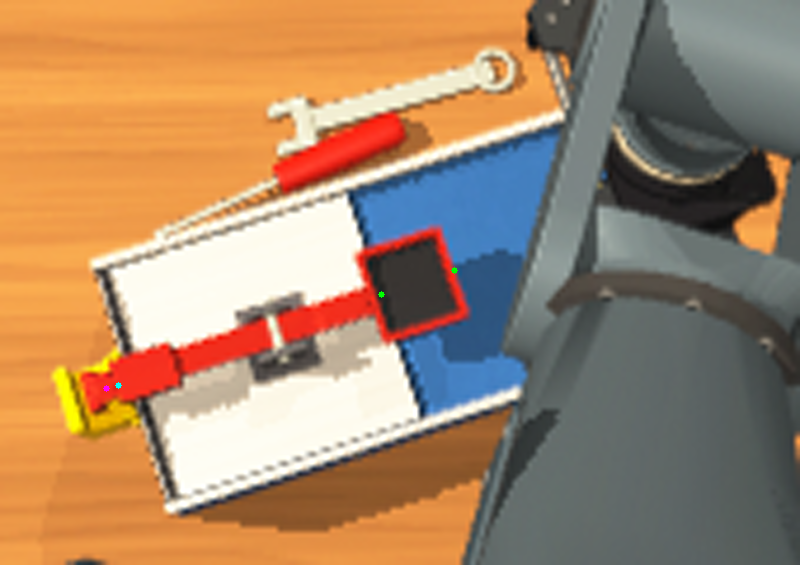

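The bar spans the keeper's tooth with its nose at (95,390), inside the keeper. The cup is within 2 mm of its shut, level position. Handing in.

```bash
python3 -c "
from rig import robot
print(robot.hand_in())"
```

```text
the job is handed in; nothing more can be done
None
```

The cover is pushed fully shut against its stop and the bar has dropped into the keeper's notch, as far as the last pictures show; I handed the job in about 11 s into the 40 s limit, with the arm clear and the tools, can and jar untouched.

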